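# Open the child-proof tub by feel

## Robot

A 7-joint arm with a two-finger parallel gripper is mounted at the origin on the work surface. World frame = base frame: x ahead of the robot, y to its left, z up, the work surface at z = 0. Lengths are in m, angles in rad, forces in N, time in s.
With the tool pointing down it reaches from about 0.425 to 0.875 m from the base axis. Payload 8.4 kg.
Tool frame: the origin (TCP) lies midway between the tips of the shut fingers; the grasp point (between the pads) lies 19 mm behind it; z points along the fingers, y is the line along which they close (so a half turn about z gives the same grasp; the last joint's range is limited). The gripper opens to 85 mm and grips with 20 to 120 N. Pads are 22 mm wide; open, the fingers measure 114 mm over their backs; the gripper's body (76 mm by 85 mm) begins 54 mm behind the grasp point. The pads swing forward as they close: fully open they stand 13 mm farther back than shut.
Start: joints at [-1.278, 0.333, 0.04, 1.465, -0.013, 1.343, -0.059], TCP at [0.248, 0.601, 0.231] pointing down, gripper open.
Joint ranges: [-2.58, 2.58], [-0.38, 2.09], [-1.3, 1.39], [0.25, 2.4], [-1.5, 4.64], [0.08, 2.09], [-2.65, 2.65]. Speed limits (rad/s): [2.22, 2.22, 2.79, 2.79, 3.14, 3.14, 3.14].

## Interface

Orientations are given as a 3x3 rotation matrix whose columns are the frame's x, y, z axes.
In Python, from plant import observe, eyes, workorder gives the robot as it stands. The module is installed in compiled form; this text tells all that it offers.
- The arm moves only by the tool arm_command, never from a script. Its argument "commands" is a list that holds one entry, the list of rows, each a list of 7 numbers: the turn, a rotation vector about the tool's x, y, z scaled (see below), then the shift along the tool's x, y, z scaled (see below), then the closure, from 0 (fully open) to 1 (shut). In form: [[[rx, ry, rz, x, y, z, gripper], ...]]. A call has 1 to 8 rows; each row is the pose to reach, as a shift and turn from the pose commanded when the call began, along the tool's axes at that moment; what a row does not reach only later rows make up. The controller multiplies each number of a shift by 0.4 m and each number of a turn by pi/2 rad. A row lasts 1/10 s, in which the tool goes at most 50 mm and 8.59 degrees, less where a joint would pass 70% of its speed; a pose out of reach is approached as far as the arm can. A call with a number of a shift or a turn outside -1 to 1 is refused whole. A call with a gripper value outside its range is refused whole. The fingers move at their own pace and stop on an object; "squeeze" is the grip in N (left out, the last holds). Time passes only in rows, so rows that repeat a pose let the fingers close. It gives the time, the measured TCP pose, the force, the opening and the grip force at its end, in the units of the state.
- observe(): the state, without advancing time (a new reading comes with each control period).
- eyes.grab_frame(name): name is "scene" or "top"; returns a dict with "frame" (420x560x3 uint8, red, green, blue), "mtx" (3x3 intrinsics, pixels), "origin" and "rotation" of the camera in the world. Camera axes: x right, y up, looking along -z (the intrinsics and any distortion apply to the point x, -y, -z); pixel columns grow to the right and rows downward; lengths in m; the calibration is good to about 2 mm. A picture is of the moment at which its call begins. There is no depth.
- workorder.job_done(): hands the job in; it is judged then, once.
The state is a dict: "clock": time; "q": joint angles; "qvel": joint speeds; "joint_torque": joint torques, N m; "eef_pos": TCP position; "tool_rot": TCP orientation; "wrist_force": force on the tool from outside, world axes, zero at the start; "ft_torque": the same for the moment, N m; "opening": finger opening in m; "grasp_force": force on a finger pad.
Only numpy, scipy, OpenCV 4.12 (cv2) and the standard library are available. Lean on these libraries where they do the work, as an engineer would, in place of code of your own. Each camera call takes 0.05 s, during which the arm holds its last target. There are 200 camera calls.

## Task

Open the child-proof grey tub: turn the black knob on its lid clockwise (seen from above), feeling for the dip in its resistance where it finds the hidden notch. With the knob at the notch, lift the lid (the knob serves as its handle) until it stands at least half open, 45 degrees or more, and let go; never force the lid while it is still locked, and leave the other things in the tray alone.

Things in the scene. Friction and masses are not known exactly. Their poses are not given: they have to be found in the camera images.
- tub: Grey plastic tub of dishwasher tablets, fixed in the tray, 220 (x) x 160 (y) x 110 mm high, with a lid. Origin: centre of its underside. x points from the lid's hinge to the knob (away from the robot at yaw 0), z up. The hinge runs along y, 110 mm from the centre on the -x (robot) side, 110 mm up. The knob's axis is 30 mm from the centre on the +x side.
- lid (a joint): Angle of the flat lid (224 x 168 x 10 mm, 0.6 kg with its knob): 0 shut, grows as its far edge swings up and back towards the robot, 1.5 rad at its stop. The stiff hinge holds the lid wherever it is left. It is locked unless the knob stands at the hidden notch; then 9 to 12 N upward at the knob raises it. While locked a steel key holds it: pulling some 15 N harder than that breaks the lock.
- lid_hinge (a point): Point on the lid's hinge line, in the middle of the tub's near edge, level with the underside of the shut lid. Its axes turn with the lid: x along the lid from hinge to knob, y along the hinge line, z out of the lid's top.
- knob: Round black fluted knob standing on the lid, 44 mm diameter (46 over the flutes), 34 mm tall, with a red pointer bar on top. Origin: centre of its underside, on the lid's top face, 140 mm from the hinge line and 10 mm above the lid's underside. z out of the lid, x along the pointer. Starts near an end stop, turns up to 2.7 rad clockwise from above (yaw falls); stays where it is left.
- knob_top (a point): Centre of the knob's flat top, 34 mm above the lid. It takes about 0.17 N m to turn (0.13 to 0.22); at rest it can hold that much twist either way. A hidden notch is centred 0.45 to 2.1 rad clockwise of the start. Within 0.12 rad of its centre the torque drops to 0.06 N m or so and the lid is free; beyond, the knob climbs out (a peak) to its usual torque by 0.25 rad. Turning back is fine.
- shaker: Stainless steel shaker, 84 mm diameter, 180 mm tall, standing loose in the tray; bystander. Origin: centre of its underside.
- spray: Closed spray bottle with a blue head, 72 mm diameter, 208 mm tall, standing loose in the tray; bystander. Origin: centre of its underside.
- spatula: Blue silicone spatula, 240 mm long, lying loose in the tray along its own x; bystander. Origin: under its middle.
- brush: Shoe brush with a wooden back, 150 x 48 x 43 mm, lying loose bristles down; bystander. Origin: centre of its underside.

How it is judged:
At the end, for the whole second after the job is handed in: The lid stands open by itself at 0.74 rad (42 degrees) or more, at rest (value of joint lid above 0.74 rad and velocity of joint lid between -0.05 and 0.05 rad/s); the robot touches nothing.
It fails at once if the locked lid is forced: more than 20 N on the key between knob and tub (contact force between knob and tub above 20 N).
It fails at once if the shaker is moved by more than 20 mm (distance of shaker from where it was at the start of the episode above 0.02 m).
It fails at once if the spray is moved by more than 20 mm (distance of spray from where it was at the start of the episode above 0.02 m).
It fails at once if the spatula is moved by more than 20 mm (distance of spatula from where it was at the start of the episode above 0.02 m).
It fails at once if the brush is moved by more than 20 mm (distance of brush from where it was at the start of the episode above 0.02 m).
It also fails if it takes over 70 s, if anything falls off the work surface, if the arm or the gripper's body presses on something with over 40 N, if the wrist force passes 120 N, or if a joint passes its speed limit or range.

## Working session

There is one attempt and no reset: what is moved stays moved. The work goes in short steps, Python scripts to look and compute and a tool call to move; the robot and the scene stay as the last step left them, time stands still between calls to the robot, and variables do not carry over. Pictures are saved under pics/ and viewed, at most 10 in all, crops included, and the job is handed in when it is done.

Besides the shell and the picture viewer there is one more tool, called after "Request:" as name(argument=value, ...), one argument or row to a line, values as JSON. arm_command: Moves the arm, as the interface text tells. Its arguments: {"type":"object","properties":{"commands":{"type":"array"},"squeeze":{"type":"number"}},"required":["commands"]}

```bash
mkdir -p pics; python3 - <<'E'
from plant import observe, eyes
import cv2, numpy as np
s=observe(); print({k:np.round(v,3).tolist() for k,v in s.items()})
for n in("scene","top"):
    f=eyes.grab_frame(n); cv2.imwrite(f"pics/{n}0.png",f["frame"][:,:,::-1]); print(n,f["mtx"],f["origin"],f["rotation"],f.keys())
E
```

```text
{'clock': 0.0, 'q': [-1.278, 0.334, 0.04, 1.466, -0.013, 1.343, -0.059], 'qvel': [-0.001, 0.001, -0.001, -0.0, 0.001, -0.001, 0.001], 'joint_torque': [-0.001, -65.857, 1.365, -40.557, 0.017, 0.013, 0.0], 'eef_pos': [0.248, 0.6, 0.23], 'tool_rot': [[-0.924, 0.382, -0.001], [0.382, 0.924, -0.002], [-0.0, -0.002, -1.0]], 'wrist_force': [0.344, 0.152, -0.227], 'ft_torque': [0.024, 0.036, 0.038], 'grasp_force': 0.0, 'opening': 0.085}
scene [[414.19846075   0.         276.51625293]
 [  0.         414.19846075 207.97572747]
 [  0.           0.           1.        ]] [ 1.16926013 -0.10453644  0.77027043] [[ 0.2417453  -0.70789063  0.66366412]
 [ 0.97033669  0.1746457  -0.16716932]
 [ 0.00243151  0.68439005  0.72911203]] dict_keys(['frame', 'mtx', 'origin', 'rotation'])
top [[419.20019397   0.         278.4820773 ]
 [  0.         419.20019397 203.0694878 ]
 [  0.           0.           1.        ]] [0.51037125 0.01197088 1.09229798] [[ 0.01798698  0.99679393 -0.07796364]
 [-0.99975636  0.01693295 -0.01415966]
 [-0.01279411  0.07819933  0.99685564]] dict_keys(['frame', 'mtx', 'origin', 'rotation'])
```

View pics/scene0.png

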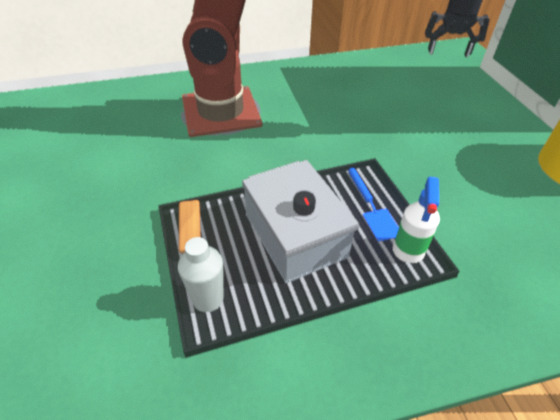

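View pics/top0.png

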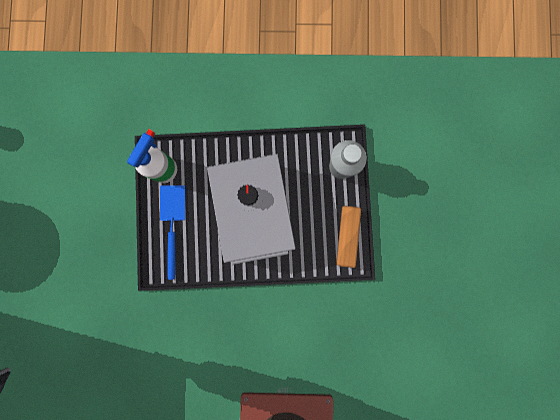

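The top view shows the lid with its knob near (248,195) and lid corners near (208,166), (278,155), (295,250) and (225,262). The scene view shows the knob near (304,202). The bystanders are clear of the lid by about 60 px or more on each side.

```bash
cat > h.py <<'E'
from plant import observe, eyes
import cv2, numpy as np
def ray(f,p):
    K=f["mtx"]; d=np.array([(p[0]-K[0,2])/K[0,0],-(p[1]-K[1,2])/K[1,1],-1]); d=f["rotation"]@d
    return np.array(f["origin"]),d/np.linalg.norm(d)
def tri(a,b):
    (o1,d1),(o2,d2)=a,b
    A=np.c_[d1,-d2]; t=np.linalg.lstsq(A,o2-o1,rcond=None)[0]
    p,q=o1+t[0]*d1,o2+t[1]*d2
    return (p+q)/2,np.linalg.norm(p-q)
def plane(r,z): return r[0]+r[1]*(z-r[0][2])/r[1][2]
def cen(m): 
    y,x=np.nonzero(m); return np.array([x.mean(),y.mean()])
def near(m,c,r):
    w=np.zeros(m.shape,np.uint8); cv2.circle(w,c,r,1,-1); return m&(w>0)
E
python3 - <<'E'
from h import *
F={n:eyes.grab_frame(n) for n in("scene","top")}
c0={"scene":(304,202),"top":(248,195)}
red={}
for n,f in F.items():
    im=f["frame"].astype(int); R,G,B=im[...,0],im[...,1],im[...,2]
    rm=near((R>120)&(G<80)&(B<80),c0[n],18); red[n]=cen(rm)
    km=near((im.max(2)<60)|((R>G+40)),c0[n],20).astype(np.uint8)
    k,l,st,ce=cv2.connectedComponentsWithStats(km); i=1+np.argmax(st[1:,4])
    cnt=cv2.findContours((l==i).astype(np.uint8),0,2)[0][0]
    print(n,"red",red[n],rm.sum(),"pca",np.linalg.eigh(np.cov(np.nonzero(rm)))[1][:,1],"knob",st[i],ce[i],cv2.fitEllipse(cnt))
    g=cv2.cvtColor(f["frame"],cv2.COLOR_RGB2HSV)
    lm=((g[...,1]<45)&(g[...,2]>110)).astype(np.uint8)
    if n=="top":
        k,l,st,ce=cv2.connectedComponentsWithStats(cv2.morphologyEx(lm,2,np.ones((7,7))))
        i=l[220,235]; print(st[i]); cnt=cv2.findContours((l==i).astype(np.uint8),0,2)[0][0]
        r=cv2.minAreaRect(cnt); bp=cv2.boxPoints(r); print(r,bp)
        T=bp
    cv2.imwrite(f"pics/z_{n}.png",cv2.resize(f["frame"][120:290,190:370,::-1] if n=="top" else f["frame"][140:290,220:380,::-1],None,fx=3,fy=3,interpolation=2))
p,e=tri(ray(F["scene"],red["scene"]),ray(F["top"],red["top"])); print("red 3d",p,e)
for z in(.12,.13,.14): print(z,[np.round(plane(ray(F["top"],b),z),3) for b in T])
E
python3 - <<'E'
import cv2,numpy as np
a=cv2.imread('pics/z_top.png');b=cv2.imread('pics/z_scene.png')
a=cv2.resize(a,(400,378));b=cv2.resize(b,(400,375))
c=np.zeros((378,800,3),np.uint8);c[:,:400]=a;c[:375,400:]=b;cv2.imwrite('pics/zz.png',c)
E
```

```text
scene red [306.13793103 200.86206897] 29 pca [-0.90216688 -0.43138721] knob [304 197   6   9  34] [306.17647059 201.02941176] ((306.1168212890625, 201.00137329101562), (3.637009620666504, 9.762964248657227), 153.58255004882812)
top red [246.52941176 188.76470588] 17 pca [-0.9997707  -0.02141383] knob [238 185  21  21 315] [247.65396825 194.93333333] ((247.68307495117188, 194.8250732421875), (18.828487396240234, 20.064058303833008), 115.48530578613281)
[ 208  155   86  108 6577]
((249.04339599609375, 209.3981170654297), (100.68296813964844, 75.49687194824219), 79.3803482055664) [[202.66415 166.87547]
 [276.86795 152.96227]
 [295.42264 251.92076]
 [221.21884 265.83398]]
red 3d [0.61369295 0.0971982  0.16527027] 0.0007070124343740038
0.12 [array([0.669, 0.205, 0.12 ]), array([0.704, 0.032, 0.12 ]), array([ 0.474, -0.015,  0.12 ]), array([0.439, 0.155, 0.12 ])]
0.13 [array([0.667, 0.203, 0.13 ]), array([0.702, 0.031, 0.13 ]), array([ 0.475, -0.015,  0.13 ]), array([0.44 , 0.154, 0.13 ])]
0.14 [array([0.665, 0.201, 0.14 ]), array([0.7  , 0.031, 0.14 ]), array([ 0.475, -0.015,  0.14 ]), array([0.441, 0.152, 0.14 ])]
```

View pics/zz.png

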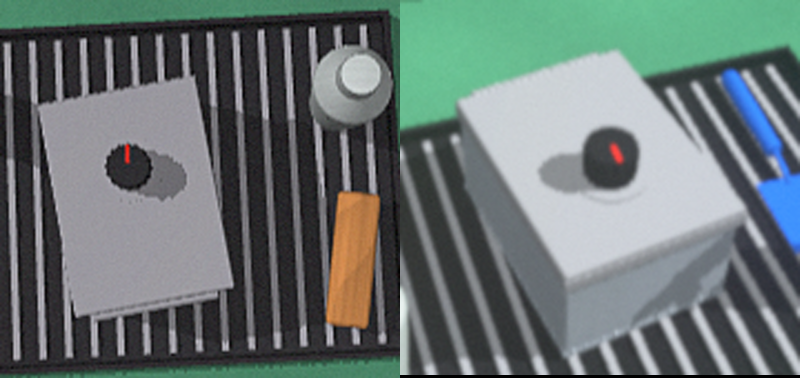

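The crop shows the pointer bar running from the knob's centre to its rim, pointing away from the robot. The lid is yawed about 10°, with the hinge strip on its near edge. Now the knob axis, the lid yaw and the approach move.

```bash
python3 - <<'E'
from h import *
F={n:eyes.grab_frame(n) for n in("scene","top")}
f=F["top"]; g=cv2.cvtColor(f["frame"],cv2.COLOR_RGB2HSV)
# long lid sides: rows-wise first/last bright grey pixel, plane z=.13
P={"L":[],"R":[]}
m=((g[...,1]<45)&(g[...,2]>125)).astype(np.uint8); m=cv2.morphologyEx(m,2,np.ones((9,9)))
k,l,st,ce=cv2.connectedComponentsWithStats(m); i=l[230,240]
for r in range(176,242):
    c=np.nonzero(l[r]==i)[0]
    P["L"].append(plane(ray(f,(c[0]-.5,r)),.13)[:2]); P["R"].append(plane(ray(f,(c[-1]+.5,r)),.13)[:2])
for s,p in P.items():
    v=cv2.fitLine(np.float32(p),cv2.DIST_HUBER,0,.001,.001).ravel(); v[:2]*=np.sign(v[0]); print(s,np.arctan2(v[1],v[0]),v[2:], )
    P[s]=v
n=np.array([-P["L"][1],P["L"][0]]); print("width",n@(P["L"][2:]-P["R"][2:]))
d=P["L"][:2]+P["R"][:2]; d/=np.linalg.norm(d); n=np.array([-d[1],d[0]])
yaw=np.arctan2(d[1],d[0]); mid=n@(P["L"][2:]+P["R"][2:])/2
for u in((247.65,194.9),):
    for z in(.145,.163): q=plane(ray(f,u),z); print("knob",z,q,"off-mid",n@q[:2]-mid)
q=plane(ray(f,(225,262)),.13);print("near corner",q, d@q[:2]); q=plane(ray(f,(208,166)),.13);print("far",q,d@q[:2])
im=F["scene"]["frame"].astype(int)
km=near(im.max(2)<60,(304,203),16)|near(im[...,0]>im[...,1]+40,(306,201),7); km=cv2.morphologyEx(km.astype(np.uint8),3,np.ones((3,3)))
print("scene knob",cen(km),cv2.boundingRect(km),km.sum()); p,e=tri(ray(F["scene"],cen(km)),ray(f,(247.65,194.9))); print("tri",p,e)
E
```

```text
L 0.19459996 [0.5872542  0.17779562]
R 0.20021585 [0.57360566 0.00550972]
width 0.16639474
knob 0.145 [0.60188819 0.09582383 0.145     ] off-mid -0.00011842598838997936
knob 0.163 [0.60014924 0.0942305  0.163     ] off-mid -0.0013397480480058094
near corner [0.44872579 0.14521894 0.13      ] 0.46849230855234275
far [0.66924756 0.19097962 0.13      ] 0.6937061303537146
scene knob [303.36263736 206.02197802] (295, 197, 15, 17) 91
tri [0.60249005 0.09637426 0.13876684] 2.685654391785874e-06
```

Request:
arm_command(
  commands=[
    [[0, 0, 0, 0, 0, -0.12, 0], [0, 0, 0, 0, 0, -0.175, 0], [0, 0, -0.05, -0.1, -0.064, -0.175, 0], [0, 0, -0.1, -0.2, -0.128, -0.175, 0], [0, 0, -0.15, -0.3, -0.192, -0.175, 0], [0, 0, -0.2, -0.4, -0.256, -0.175, 0], [0, 0, -0.2, -0.5, -0.32, -0.175, 0], [0, 0, -0.2, -0.6, -0.384, -0.175, 0]],
  ],
  squeeze=40,
)

```text
clock: 1.1
eef_pos: [0.4122, 0.3653, 0.3015]
tool_rot: [[-0.997, 0.077, 0.0], [0.077, 0.997, 0.0], [-0.0, 0.0, -1.0]]
wrist_force: [0.5, 0.7, -0.0]
opening: 0.0851
grasp_force: 0.0
```

```bash
cat >> h.py <<'E'
from scipy.spatial.transform import Rotation as Ro
def down(az): # tool pointing down, y axis at azimuth az
    y=np.array([np.cos(az),np.sin(az),0]); z=np.array([0,0,-1.]); return np.c_[np.cross(y,z),y,z]
def move(p,R,s=None):
    s=s or observe(); C=np.array(s["tool_rot"])
    return np.round(np.r_[Ro.from_matrix(C.T@R).as_rotvec()/(np.pi/2),C.T@(np.array(p)-s["eef_pos"])/.4],4)
def st():
    s=observe(); print({k:np.round(s[k],3).tolist() for k in("clock","q","eef_pos","wrist_force","ft_torque","opening","grasp_force")}); return s
E
python3 - <<'E'
from h import *
st(); print(move([.6005,.095,.3],down(.197+np.pi/2)))
E
```

```text
{'clock': 1.1, 'q': [-0.961, 0.099, 0.169, 1.608, -0.017, 1.436, 0.703], 'eef_pos': [0.412, 0.365, 0.301], 'wrist_force': [0.504, 0.665, -0.031], 'ft_torque': [-0.026, -0.022, 0.046], 'opening': 0.085, 'grasp_force': 0.0}
[ 2.000e-04  1.000e-04 -1.748e-01 -5.217e-01 -6.373e-01  3.500e-03]
```

Request:
arm_command(
  commands=[
    [[0, 0, -0.05, -0.1, -0.06, 0, 0], [0, 0, -0.1, -0.18, -0.15, 0, 0], [0, 0, -0.15, -0.25, -0.24, 0, 0], [0, 0, -0.175, -0.32, -0.33, 0, 0], [0, 0, -0.175, -0.39, -0.42, 0, 0], [0, 0, -0.175, -0.45, -0.52, 0, 0], [0, 0, -0.175, -0.522, -0.637, 0, 0], [0, 0, -0.175, -0.522, -0.637, 0, 0]],
  ],
)

```text
clock: 1.9
eef_pos: [0.6017, 0.0888, 0.3014]
tool_rot: [[-0.982, -0.186, 0.001], [-0.186, 0.982, -0.003], [-0.0, -0.004, -1.0]]
wrist_force: [0.1, -1.2, 0.2]
opening: 0.0853
grasp_force: 0.0
```

```bash
python3 - <<'E'
from h import *
st(); print(move([.6005,.095,.19],down(.197+np.pi/2)))
E
```

```text
{'clock': 1.9, 'q': [-0.557, 0.226, 0.408, 1.481, -0.086, 1.452, 1.61], 'eef_pos': [0.602, 0.089, 0.301], 'wrist_force': [0.085, -1.247, 0.191], 'ft_torque': [-0.038, -0.014, 0.029], 'opening': 0.085, 'grasp_force': 0.0}
[-2.200e-03  3.000e-04 -6.000e-03  2.000e-04  1.680e-02  2.785e-01]
```

Request:
arm_command(
  commands=[
    [[0, 0, 0, 0, 0, 0.08, 0], [0, 0, 0, 0, 0, 0.16, 0], [0, 0, 0, 0, 0, 0.24, 0], [0, 0, 0, 0, 0, 0.28, 0], [0, 0, 0, 0, 0, 0.28, 0]],
  ],
)

```text
clock: 2.4
eef_pos: [0.5981, 0.0968, 0.1867]
tool_rot: [[-0.981, -0.196, -0.004], [-0.196, 0.981, -0.001], [0.005, -0.0, -1.0]]
wrist_force: [0.9, 0.3, -0.1]
opening: 0.0856
grasp_force: 0.0
```

```bash
python3 - <<'E'
from h import *
st(); print(move([.6005,.095,.136],down(.197+np.pi/2)))
f=eyes.grab_frame("scene"); cv2.imwrite("pics/s2.png",cv2.resize(f["frame"][100:260,210:400,::-1],None,fx=3,fy=3,interpolation=2))
E
```

```text
{'clock': 2.4, 'q': [-0.554, 0.283, 0.388, 1.65, -0.111, 1.236, 1.626], 'eef_pos': [0.598, 0.097, 0.187], 'wrist_force': [0.857, 0.331, -0.07], 'ft_torque': [-0.015, 0.083, 0.017], 'opening': 0.086, 'grasp_force': 0.0}
[-0.0003 -0.003   0.0002 -0.0056 -0.0056  0.1266]
```

View pics/s2.png

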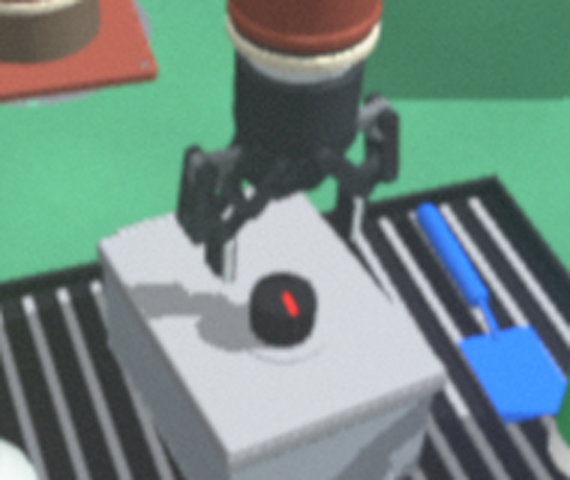

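The open fingers stand above and either side of the knob (crop (283,310)). I descend and close.

Request:
arm_command(
  commands=[
    [[0, 0, 0, -0.003, -0.004, 0.05, 0], [0, 0, 0, -0.003, -0.004, 0.1, 0], [0, 0, 0, -0.003, -0.004, 0.128, 0], [0, 0, 0, -0.003, -0.004, 0.128, 0], [0, 0, 0, -0.003, -0.004, 0.128, 0]],
  ],
)

```text
clock: 2.95
eef_pos: [0.6019, 0.0957, 0.1393]
tool_rot: [[-0.981, -0.196, 0.001], [-0.196, 0.981, 0.0], [-0.001, 0.0, -1.0]]
wrist_force: [-0.2, 0.3, 0.5]
opening: 0.0854
grasp_force: 0.0
```

Request:
arm_command(
  commands=[
    [[0, 0, 0, 0, 0, 0, 0.3], [0, 0, 0, 0, 0, 0, 0.4], [0, 0, 0, 0, 0, 0, 0.7], [0, 0, 0, 0, 0, 0, 1], [0, 0, 0, 0, 0, 0, 1], [0, 0, 0, 0, 0, 0, 1]],
  ],
  squeeze=40,
)

```text
clock: 3.55
eef_pos: [0.6013, 0.0972, 0.1393]
tool_rot: [[-0.98, -0.197, 0.001], [-0.197, 0.98, 0.002], [-0.001, 0.002, -1.0]]
wrist_force: [-2.6, 3.0, 7.3]
opening: 0.0426
grasp_force: 39.9
```

```bash
python3 -c "
from h import *
st()"
```

```text
{'clock': 3.55, 'q': [-0.543, 0.325, 0.381, 1.7, -0.133, 1.141, 1.644], 'eef_pos': [0.601, 0.097, 0.139], 'wrist_force': [-2.609, 2.974, 7.266], 'ft_torque': [0.688, 0.695, 0.014], 'opening': 0.043, 'grasp_force': 39.942}
```

Gripped at 43 mm. Now I turn clockwise (+rz) in small steps, watching the moment about z.

Request:
arm_command(
  commands=[
    [[0, 0, 0.032, 0, 0, 0, 1], [0, 0, 0.064, 0, 0, 0, 1], [0, 0, 0.096, 0, 0, 0, 1], [0, 0, 0.128, 0, 0, 0, 1]],
  ],
)

```text
clock: 3.95
eef_pos: [0.6013, 0.0972, 0.1394]
tool_rot: [[-1.0, 0.004, 0.001], [0.004, 1.0, 0.002], [-0.001, 0.002, -1.0]]
wrist_force: [-3.6, 4.4, 6.2]
opening: 0.0427
grasp_force: 39.8
```

```bash
cat > t.py <<'E'
from h import *
s=observe(); R=np.array(s["tool_rot"]); az=np.arctan2(R[1,1],R[0,1])
print("t %.2f turned %.3f Mz %.3f F %s q7 %.3f open %.4f g %.1f pos %s"%(s["clock"],.197+np.pi/2-az,s["ft_torque"][2],np.round(s["wrist_force"],1),s["q"][6],s["opening"],s["grasp_force"],np.round(s["eef_pos"],4)))
E
python3 t.py
```

```text
t 3.95 turned 0.201 Mz 0.219 F [-3.6  4.4  6.2] q7 1.451 open 0.0427 g 39.8 pos [0.6013 0.0972 0.1394]
```

Request:
arm_command(
  commands=[
    [[0, 0, 0.032, 0, 0, 0, 1], [0, 0, 0.064, 0, 0, 0, 1]],
  ],
)

```text
clock: 4.15
eef_pos: [0.6014, 0.0972, 0.1394]
tool_rot: [[-0.995, 0.105, 0.001], [0.105, 0.995, 0.002], [-0.0, 0.002, -1.0]]
wrist_force: [-4.0, 4.7, 7.1]
opening: 0.0428
grasp_force: 39.8
```

```bash
python3 t.py
```

```text
t 4.15 turned 0.302 Mz 0.249 F [-4.   4.7  7.1] q7 1.355 open 0.0428 g 39.8 pos [0.6014 0.0972 0.1394]
```

Request:
arm_command(
  commands=[
    [[0, 0, 0.032, 0, 0, 0, 1], [0, 0, 0.064, 0, 0, 0, 1]],
  ],
)

```text
clock: 4.35
eef_pos: [0.6013, 0.0972, 0.1394]
tool_rot: [[-0.979, 0.204, 0.001], [0.204, 0.979, 0.002], [-0.0, 0.002, -1.0]]
wrist_force: [-3.8, 3.9, 7.2]
opening: 0.0429
grasp_force: 39.8
```

```bash
python3 t.py
```

```text
t 4.35 turned 0.402 Mz 0.155 F [-3.8  3.9  7.2] q7 1.260 open 0.0429 g 39.8 pos [0.6013 0.0972 0.1394]
```

Request:
arm_command(
  commands=[
    [[0, 0, 0.032, 0, 0, 0, 1], [0, 0, 0.064, 0, 0, 0, 1]],
  ],
)

```text
clock: 4.55
eef_pos: [0.6014, 0.0972, 0.1394]
tool_rot: [[-0.954, 0.301, 0.001], [0.301, 0.954, 0.002], [-0.0, 0.002, -1.0]]
wrist_force: [-4.1, 3.5, 7.8]
opening: 0.0427
grasp_force: 39.8
```

```bash
python3 t.py
```

```text
t 4.55 turned 0.503 Mz 0.269 F [-4.1  3.5  7.8] q7 1.165 open 0.0427 g 39.8 pos [0.6014 0.0972 0.1394]
```

```bash
cat > t.py <<'E'
from h import *
M=[observe()["ft_torque"][2]]
for i in range(2): eyes.grab_frame("top"); M.append(observe()["ft_torque"][2])
s=observe(); R=np.array(s["tool_rot"]); az=np.arctan2(R[1,1],R[0,1])
print("t %.2f turned %.3f Mz %.3f %s F %s q7 %.3f open %.4f"%(s["clock"],.197+np.pi/2-az,np.mean(M),np.round(M,3),np.round(s["wrist_force"],1),s["q"][6],s["opening"]))
E
python3 t.py
```

```text
t 4.65 turned 0.503 Mz -0.015 [ 0.269 -0.149 -0.167] F [-3.1  3.   8.1] q7 1.165 open 0.0429
```

Request:
arm_command(
  commands=[
    [[0, 0, 0.032, 0, 0, 0, 1], [0, 0, 0.064, 0, 0, 0, 1]],
  ],
)

```text
clock: 4.85
eef_pos: [0.6014, 0.0972, 0.1394]
tool_rot: [[-0.919, 0.395, 0.001], [0.395, 0.919, 0.002], [0.0, 0.002, -1.0]]
wrist_force: [-3.8, 3.3, 7.6]
opening: 0.0431
grasp_force: 39.9
```

```bash
python3 t.py
```

```text
t 4.95 turned 0.604 Mz -0.057 [ 0.173 -0.129 -0.217] F [-3.3  4.   8.5] q7 1.070 open 0.0431
```

Request:
arm_command(
  commands=[
    [[0, 0, 0.032, 0, 0, 0, 1], [0, 0, 0.064, 0, 0, 0, 1]],
  ],
)

```text
clock: 5.15
eef_pos: [0.6014, 0.0971, 0.1394]
tool_rot: [[-0.874, 0.485, 0.001], [0.485, 0.874, 0.002], [0.0, 0.002, -1.0]]
wrist_force: [-4.0, 3.9, 7.6]
opening: 0.0429
grasp_force: 39.9
```

```bash
python3 t.py
```

```text
t 5.25 turned 0.704 Mz -0.063 [ 0.162 -0.169 -0.183] F [-4.6  4.3  6.8] q7 0.974 open 0.0427
```

Request:
arm_command(
  commands=[
    [[0, 0, 0.032, 0, 0, 0, 1], [0, 0, 0.064, 0, 0, 0, 1]],
  ],
)

```text
clock: 5.45
eef_pos: [0.6014, 0.0971, 0.1393]
tool_rot: [[-0.821, 0.571, 0.001], [0.571, 0.821, 0.002], [0.001, 0.002, -1.0]]
wrist_force: [-2.8, 2.9, 8.1]
opening: 0.0431
grasp_force: 39.9
```

```bash
python3 t.py
```

```text
t 5.55 turned 0.805 Mz -0.033 [ 0.086 -0.087 -0.1  ] F [-4.1  3.   8. ] q7 0.880 open 0.0427
```

The torque swings fall to about 0.09 at 0.80 rad, which looks like the start of the dip. I continue in finer steps.

Request:
arm_command(
  commands=[
    [[0, 0, 0.02, 0, 0, 0, 1], [0, 0, 0.04, 0, 0, 0, 1]],
  ],
)

```text
clock: 5.75
eef_pos: [0.6014, 0.0972, 0.1393]
tool_rot: [[-0.784, 0.621, 0.001], [0.621, 0.784, 0.002], [0.001, 0.002, -1.0]]
wrist_force: [-3.1, 2.7, 6.4]
opening: 0.0426
grasp_force: 40.0
```

```bash
python3 t.py
```

```text
t 5.85 turned 0.867 Mz -0.039 [ 0.069 -0.107 -0.08 ] F [-3.7  3.6  7.4] q7 0.821 open 0.0427
```

Request:
arm_command(
  commands=[
    [[0, 0, 0.02, 0, 0, 0, 1], [0, 0, 0.04, 0, 0, 0, 1]],
  ],
)

```text
clock: 6.05
eef_pos: [0.6014, 0.0971, 0.1393]
tool_rot: [[-0.743, 0.669, 0.001], [0.669, 0.743, 0.002], [0.001, 0.002, -1.0]]
wrist_force: [-2.8, 3.6, 8.2]
opening: 0.0427
grasp_force: 40.0
```

```bash
python3 t.py
```

```text
t 6.15 turned 0.930 Mz -0.010 [ 0.074 -0.039 -0.066] F [-3.6  3.5  7.1] q7 0.762 open 0.0429
```

Request:
arm_command(
  commands=[
    [[0, 0, 0.02, 0, 0, 0, 1], [0, 0, 0.04, 0, 0, 0, 1]],
  ],
)

```text
clock: 6.35
eef_pos: [0.6014, 0.0971, 0.1393]
tool_rot: [[-0.7, 0.714, 0.001], [0.714, 0.7, 0.002], [0.001, 0.002, -1.0]]
wrist_force: [-3.2, 3.8, 6.7]
opening: 0.0428
grasp_force: 40.0
```

```bash
python3 t.py
```

```text
t 6.45 turned 0.993 Mz -0.037 [ 0.032 -0.077 -0.066] F [-3.6  2.9  7.8] q7 0.702 open 0.0429
```

Request:
arm_command(
  commands=[
    [[0, 0, 0.02, 0, 0, 0, 1], [0, 0, 0.04, 0, 0, 0, 1]],
  ],
)

```text
clock: 6.65
eef_pos: [0.6014, 0.0971, 0.1393]
tool_rot: [[-0.654, 0.757, 0.001], [0.757, 0.654, 0.002], [0.001, 0.002, -1.0]]
wrist_force: [-3.4, 2.2, 7.8]
opening: 0.043
grasp_force: 40.0
```

```bash
python3 t.py
```

```text
t 6.75 turned 1.055 Mz 0.005 [ 0.072 -0.03  -0.026] F [-3.6  3.4  7.2] q7 0.643 open 0.0427
```

Request:
arm_command(
  commands=[
    [[0, 0, 0.02, 0, 0, 0, 1], [0, 0, 0.04, 0, 0, 0, 1]],
  ],
)

```text
clock: 6.95
eef_pos: [0.6014, 0.0971, 0.1393]
tool_rot: [[-0.605, 0.796, 0.001], [0.796, 0.605, 0.002], [0.001, 0.002, -1.0]]
wrist_force: [-4.0, 2.9, 7.4]
opening: 0.0432
grasp_force: 40.1
```

```bash
python3 t.py
```

```text
t 7.05 turned 1.118 Mz 0.052 [ 0.219  0.065 -0.128] F [-4.2  3.6  7.1] q7 0.584 open 0.0427
```

The torque is low from about 0.80 to 1.06 rad and climbs at 1.12, so the notch centre is about 0.945. I turn back to it, release, and swing the fingers to close along the hinge line before lifting.

Request:
arm_command(
  commands=[
    [[0, 0, -0.04, 0, 0, 0, 1], [0, 0, -0.08, 0, 0, 0, 1], [0, 0, -0.11, 0, 0, 0, 1], [0, 0, -0.11, 0, 0, 0, 1]],
  ],
)

```text
clock: 7.45
eef_pos: [0.6014, 0.0971, 0.1393]
tool_rot: [[-0.735, 0.678, 0.001], [0.678, 0.735, 0.002], [0.001, 0.002, -1.0]]
wrist_force: [-3.4, 4.5, 7.2]
opening: 0.0426
grasp_force: 40.0
```

```bash
python3 t.py
```

```text
t 7.55 turned 0.944 Mz 0.069 [0.062 0.098 0.047] F [-4.3  4.3  7.5] q7 0.748 open 0.0429
```

Request:
arm_command(
  commands=[
    [[0, 0, 0, 0, 0, 0, 0.4], [0, 0, 0, 0, 0, 0, 0], [0, 0, 0, 0, 0, 0, 0], [0, 0, 0, 0, 0, 0, 0], [0, 0, 0, 0, 0, 0, 0], [0, 0, 0, 0, 0, 0, 0]],
  ],
)

```text
clock: 8.15
eef_pos: [0.6012, 0.0955, 0.138]
tool_rot: [[-0.733, 0.68, -0.0], [0.68, 0.733, -0.0], [-0.0, -0.0, -1.0]]
wrist_force: [0.2, -0.0, -0.3]
opening: 0.0852
grasp_force: 0.0
```

Request:
arm_command(
  commands=[
    [[0, 0, -0.09, 0, 0, 0, 0], [0, 0, -0.18, 0, 0, 0, 0], [0, 0, -0.27, 0, 0, 0, 0], [0, 0, -0.36, 0, 0, 0, 0], [0, 0, -0.45, 0, 0, 0, 0], [0, 0, -0.54, 0, 0, 0, 0], [0, 0, -0.6, 0, 0, 0, 0], [0, 0, -0.6, 0, 0, 0, 0]],
  ],
)

```text
clock: 8.95
eef_pos: [0.6013, 0.0954, 0.1381]
tool_rot: [[-0.981, -0.194, -0.0], [-0.194, 0.981, 0.0], [0.0, 0.0, -1.0]]
wrist_force: [-1.1, 0.1, 0.4]
opening: 0.0852
grasp_force: 0.0
```

```bash
python3 - <<'E'
from h import *
st(); print(move([.6013,.0965,.137],down(.197+np.pi/2)))
f=eyes.grab_frame("scene"); cv2.imwrite("pics/s3.png",cv2.resize(f["frame"][150:250,240:370,::-1],None,fx=5,fy=5,interpolation=2))
E
```

```text
{'clock': 8.95, 'q': [-0.541, 0.326, 0.38, 1.701, -0.131, 1.14, 1.642], 'eef_pos': [0.601, 0.095, 0.138], 'wrist_force': [-1.061, 0.129, 0.366], 'ft_torque': [0.026, 0.039, 0.007], 'opening': 0.085, 'grasp_force': 0.0}
[ 0.     -0.     -0.0011 -0.0006  0.0027  0.0028]
```

View pics/s3.png

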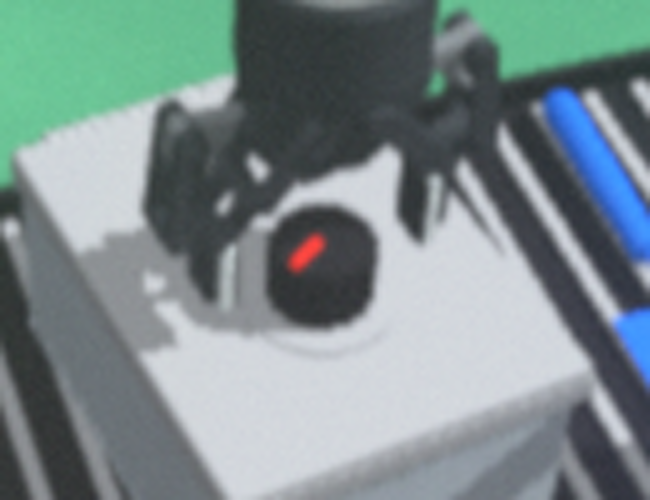

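The pointer has turned clockwise to the left side of the knob (crop (307,254)), in line with about 0.95 rad, and the fingers straddle the knob along the hinge line. I regrasp.

Request:
arm_command(
  commands=[
    [[0, 0, 0, 0, 0.004, 0, 0.3], [0, 0, 0, 0, 0.004, 0, 0.4], [0, 0, 0, 0, 0.004, 0, 0.7], [0, 0, 0, 0, 0.004, 0, 1], [0, 0, 0, 0, 0.004, 0, 1], [0, 0, 0, 0, 0.004, 0, 1]],
  ],
  squeeze=60,
)

```text
clock: 9.6
eef_pos: [0.601, 0.0972, 0.1384]
tool_rot: [[-0.981, -0.193, 0.0], [-0.193, 0.981, 0.0], [-0.0, 0.0, -1.0]]
wrist_force: [-2.5, -0.2, 5.6]
opening: 0.0428
grasp_force: 60.7
```

```bash
python3 - <<'E'
from h import *
st()
f=eyes.grab_frame("scene")
a,b=[plane(ray(f,p),.164)[:2] for p in((298.4,203.6),(304.4,198))]; v=a-b; print("pointer yaw now",np.arctan2(v[1],v[0]))
for t in(.02,.04,.06,.1,.2,.3,.4,.5,.6,.7,.8,.9,1.): c,s=np.cos(t),np.sin(t); print(t,np.round([-t/(np.pi/2),(-.14*c+.018*s+.14)/.4,(-.14*s-.018*c+.018)/.4],4))
E
```

```text
{'clock': 9.6, 'q': [-0.544, 0.325, 0.38, 1.701, -0.131, 1.14, 1.637], 'eef_pos': [0.601, 0.097, 0.138], 'wrist_force': [-2.481, -0.167, 5.6], 'ft_torque': [-0.019, 0.427, -0.056], 'opening': 0.043, 'grasp_force': 60.666}
pointer yaw now -0.9239022457284467
0.02 [-0.0127  0.001  -0.007 ]
0.04 [-0.0255  0.0021 -0.014 ]
0.06 [-0.0382  0.0033 -0.0209]
0.1 [-0.0637  0.0062 -0.0347]
0.2 [-0.1273  0.0159 -0.0686]
0.3 [-0.191   0.0289 -0.1014]
0.4 [-0.2546  0.0452 -0.1327]
0.5 [-0.3183  0.0644 -0.1623]
0.6 [-0.382   0.0865 -0.1898]
0.7 [-0.4456  0.1113 -0.2149]
0.8 [-0.5093  0.1384 -0.2374]
0.9 [-0.573   0.1677 -0.2571]
1.0 [-0.6366  0.1988 -0.2738]
```

Request:
arm_command(
  commands=[
    [[0, 0, 0, 0, 0, -0.003, 1], [0, 0, 0, 0, 0, -0.003, 1]],
  ],
)

```text
clock: 9.85
eef_pos: [0.6009, 0.0971, 0.1386]
tool_rot: [[-0.981, -0.193, -0.0], [-0.193, 0.981, -0.0], [0.0, -0.0, -1.0]]
wrist_force: [2.8, -0.1, -5.0]
opening: 0.0422
grasp_force: 62.3
```

Request:
arm_command(
  commands=[
    [[0, 0, 0, 0, 0, -0.0012, 1], [0, 0, 0, 0, 0, -0.0012, 1]],
  ],
)

```text
clock: 10.05
eef_pos: [0.6008, 0.0971, 0.1389]
tool_rot: [[-0.981, -0.193, -0.001], [-0.193, 0.981, -0.0], [0.001, -0.0, -1.0]]
wrist_force: [3.7, 1.2, -11.9]
opening: 0.0425
grasp_force: 62.1
```

Request:
arm_command(
  commands=[
    [[0, 0, 0, 0, 0, -0.0006, 1], [0, 0, 0, 0, 0, -0.0006, 1]],
  ],
)

```text
clock: 10.25
eef_pos: [0.6007, 0.0971, 0.1396]
tool_rot: [[-0.981, -0.193, -0.001], [-0.193, 0.981, -0.0], [0.001, -0.0, -1.0]]
wrist_force: [3.5, 0.9, -11.3]
opening: 0.0425
grasp_force: 62.2
```

Request:
arm_command(
  commands=[
    [[0, -0.002, 0, 0, 0, -0.0025, 1], [0, -0.002, 0, 0, 0, -0.0025, 1]],
  ],
)

```text
clock: 10.45
eef_pos: [0.6005, 0.0971, 0.1408]
tool_rot: [[-0.981, -0.193, 0.002], [-0.193, 0.981, 0.0], [-0.002, 0.0, -1.0]]
wrist_force: [1.6, 0.4, -12.8]
opening: 0.0423
grasp_force: 62.3
```

Request:
arm_command(
  commands=[
    [[0, -0.004, 0, 0, 0, -0.0025, 1], [0, -0.004, 0, 0, 0, -0.0025, 1]],
  ],
)

```text
clock: 10.65
eef_pos: [0.6004, 0.097, 0.1419]
tool_rot: [[-0.981, -0.193, 0.008], [-0.193, 0.981, 0.002], [-0.009, 0.0, -1.0]]
wrist_force: [1.1, 0.6, -12.2]
opening: 0.0424
grasp_force: 62.4
```

The lid follows at a steady 12 N or so, so it is free. I continue along the arc about the hinge.

Request:
arm_command(
  commands=[
    [[0, -0.0355, 0, 0.0021, 0, -0.014, 1], [0, -0.0737, 0, 0.0062, 0, -0.0347, 1], [0, -0.1, 0, 0.0105, 0, -0.052, 1], [0, -0.1373, 0, 0.0159, 0, -0.0686, 1], [0, -0.1373, 0, 0.0159, 0, -0.0686, 1]],
  ],
)

```text
clock: 11.15
eef_pos: [0.5935, 0.0956, 0.1705]
tool_rot: [[-0.956, -0.193, 0.22], [-0.188, 0.981, 0.044], [-0.225, 0.001, -0.974]]
wrist_force: [-4.0, -0.3, -2.3]
opening: 0.0424
grasp_force: 63.9
```

```bash
cat > a.py <<'E'
from h import *
s=st(); z=np.array(s["tool_rot"])[:,2]; h=np.array([.4637,.0691,.12]); d=np.array([.9807,.1957,0])
r=s["eef_pos"]-h; a=np.arctan2(r[2],r@d)-np.arctan2(.018,.14); print("arc angle %.3f tilt %.3f radius %.4f"%(a,np.arctan2(z@d,-z[2]),np.hypot(r[2],r@d)))
E
python3 a.py
```

```text
{'clock': 11.15, 'q': [-0.593, 0.117, 0.383, 1.887, -0.049, 0.919, 1.572], 'eef_pos': [0.593, 0.096, 0.171], 'wrist_force': [-3.952, -0.255, -2.29], 'ft_torque': [-0.123, 1.072, -0.048], 'opening': 0.042, 'grasp_force': 63.887}
arc angle 0.237 tilt 0.227 radius 0.1418
```

```bash
cat > arc.py <<'E'
from h import *
import sys
# args: theta0 tau0 then pairs theta:tau ; print ry,x,z relative to pose at theta0,tau0 (tool frame)
def pose(th,ta): # in (d,z) plane: TCP
    g=np.array([.14*np.cos(th)-.04*np.sin(th),.14*np.sin(th)+.04*np.cos(th)])
    return g+.022*np.array([np.sin(ta),-np.cos(ta)])
a=[tuple(map(float,x.split(":"))) for x in sys.argv[1:]]
p0=pose(*a[0]); t=a[0][1]; X=np.array([-np.cos(t),-np.sin(t)]); Z=np.array([np.sin(t),-np.cos(t)])
for th,ta in a[1:]:
    e=pose(th,ta)-p0; print(th,ta,np.round([-(ta-t)/(np.pi/2),X@e/.4,Z@e/.4],4))
E
python3 arc.py .237:.227 .3:.27 .36:.31 .42:.35 .48:.39 .54:.43
```

```text
0.3 0.27 [-0.0274  0.0048 -0.0218]
0.36 0.31 [-0.0528  0.0108 -0.0422]
0.42 0.35 [-0.0783  0.0179 -0.0622]
0.48 0.39 [-0.1038  0.0262 -0.0817]
0.54 0.43 [-0.1292  0.0357 -0.1005]
```

Request:
arm_command(
  commands=[
    [[0, -0.027, 0, 0.005, 0, -0.022, 1], [0, -0.053, 0, 0.011, 0, -0.042, 1], [0, -0.078, 0, 0.018, 0, -0.062, 1], [0, -0.104, 0, 0.026, 0, -0.082, 1], [0, -0.129, 0, 0.036, 0, -0.1, 1], [0, -0.129, 0, 0.036, 0, -0.1, 1]],
  ],
)

```text
clock: 11.75
eef_pos: [0.572, 0.0912, 0.2066]
tool_rot: [[-0.892, -0.193, 0.408], [-0.175, 0.981, 0.081], [-0.416, 0.001, -0.909]]
wrist_force: [-1.1, -0.2, -1.2]
opening: 0.0423
grasp_force: 63.8
```

```bash
python3 a.py;python3 arc.py .54:.43 .6:.47 .66:.51 .72:.55 .78:.59 .84:.63 .9:.67
```

```text
{'clock': 11.75, 'q': [-0.618, -0.103, 0.35, 2.064, 0.092, 0.748, 1.448], 'eef_pos': [0.572, 0.091, 0.207], 'wrist_force': [-1.077, -0.243, -1.211], 'ft_torque': [0.097, 0.5, 0.108], 'opening': 0.042, 'grasp_force': 63.835}
arc angle 0.537 tilt 0.429 radius 0.1404
0.6 0.47 [-0.0255  0.0067 -0.02  ]
0.66 0.51 [-0.0509  0.0145 -0.0395]
0.72 0.55 [-0.0764  0.0235 -0.0585]
0.78 0.59 [-0.1019  0.0337 -0.0768]
0.84 0.63 [-0.1273  0.0448 -0.0945]
0.9 0.67 [-0.1528  0.0571 -0.1114]
```

Request:
arm_command(
  commands=[
    [[0, -0.025, 0, 0.007, 0, -0.02, 1], [0, -0.051, 0, 0.0145, 0, -0.0395, 1], [0, -0.076, 0, 0.0235, 0, -0.0585, 1], [0, -0.102, 0, 0.034, 0, -0.077, 1], [0, -0.127, 0, 0.045, 0, -0.0945, 1], [0, -0.127, 0, 0.045, 0, -0.0945, 1]],
  ],
)

```text
clock: 12.35
eef_pos: [0.541, 0.0847, 0.2338]
tool_rot: [[-0.794, -0.192, 0.577], [-0.155, 0.981, 0.113], [-0.588, 0.0, -0.809]]
wrist_force: [-0.4, -0.2, 1.1]
opening: 0.0424
grasp_force: 63.9
```

```bash
python3 a.py;python3 arc.py .84:.63 .88:.65 .92:.67 .96:.69 1.0:.69
python3 - <<'E'
from h import *
f=eyes.grab_frame("scene"); cv2.imwrite("pics/s4.png",cv2.resize(f["frame"][30:300,180:430,::-1],None,fx=2,fy=2,interpolation=2))
E
```

```text
{'clock': 12.35, 'q': [-0.566, -0.317, 0.251, 2.248, 0.257, 0.587, 1.292], 'eef_pos': [0.541, 0.085, 0.234], 'wrist_force': [-0.4, -0.207, 1.063], 'ft_torque': [-0.013, 0.39, 0.07], 'opening': 0.042, 'grasp_force': 63.905}
arc angle 0.837 tilt 0.629 radius 0.1385
0.88 0.65 [-0.0127  0.006  -0.0127]
0.92 0.67 [-0.0255  0.0125 -0.0252]
0.96 0.69 [-0.0382  0.0195 -0.0374]
1.0 0.69 [-0.0382  0.028  -0.0491]
```

View pics/s4.png

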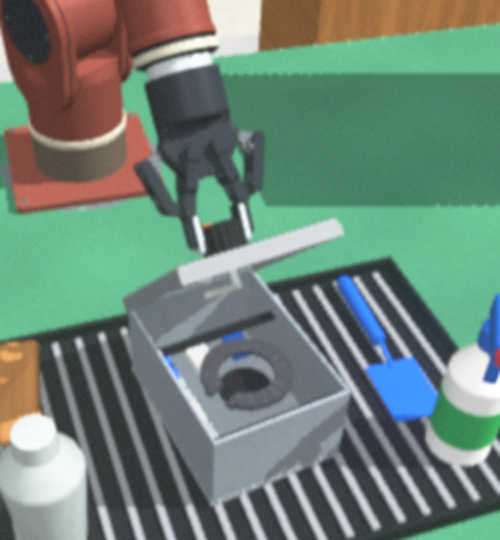

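The view shows the lid well open at crop (260,250), with the gripper still on the knob and the bystanders untouched. I push it slightly further for margin, then release and back off.

Request:
arm_command(
  commands=[
    [[0, 0, 0, 0.005, 0, -0.01, 1], [0, 0, 0, 0.0103, 0, -0.0193, 1], [0, 0, 0, 0.0103, 0, -0.0193, 1]],
  ],
)

```text
clock: 12.7
eef_pos: [0.5341, 0.0833, 0.2373]
tool_rot: [[-0.794, -0.192, 0.576], [-0.155, 0.981, 0.113], [-0.587, 0.0, -0.809]]
wrist_force: [0.5, -1.1, 1.4]
opening: 0.042
grasp_force: 63.4
```

Request:
arm_command(
  commands=[
    [[0, 0, 0, 0, 0, 0, 0.4], [0, 0, 0, 0, 0, 0, 0], [0, 0, 0, 0, 0, 0, 0], [0, 0, 0, 0, 0, 0, 0], [0, 0, 0, 0, 0, 0, 0], [0, 0, 0, 0, 0, 0, 0]],
  ],
)

```text
clock: 13.3
eef_pos: [0.5327, 0.0837, 0.2359]
tool_rot: [[-0.795, -0.193, 0.576], [-0.156, 0.981, 0.113], [-0.587, -0.0, -0.81]]
wrist_force: [-0.3, -0.3, 0.0]
opening: 0.0852
grasp_force: 0.0
```

Request:
arm_command(
  commands=[
    [[0, 0, 0, -0.01, 0, -0.02, 0], [0, 0, 0, -0.02, 0, -0.05, 0], [0, 0, 0, -0.05, 0, -0.1, 0], [0, 0, 0, -0.08, 0, -0.15, 0], [0, 0, 0, -0.12, 0, -0.2, 0], [0, 0, 0, -0.16, 0, -0.26, 0], [0, 0, 0, -0.16, 0, -0.26, 0], [0, 0, 0, -0.16, 0, -0.26, 0]],
  ],
)

```text
clock: 14.1
eef_pos: [0.5266, 0.081, 0.3587]
tool_rot: [[-0.795, -0.19, 0.576], [-0.155, 0.982, 0.111], [-0.586, -0.001, -0.81]]
wrist_force: [-0.4, -0.4, -0.1]
opening: 0.0856
grasp_force: 0.0
```

```bash
python3 - <<'E'
from h import *
st()
a,b=[eyes.grab_frame(n) for n in("scene","top")]
v=np.vstack([a["frame"][60:270,170:440],b["frame"][120:300,170:440]])[:,:,::-1]; cv2.imwrite("pics/s5.png",cv2.resize(v,None,fx=1.5,fy=1.5,interpolation=2))
E
```

```text
{'clock': 14.1, 'q': [-0.003, -0.381, -0.188, 2.042, -0.085, 0.848, 1.598], 'eef_pos': [0.527, 0.081, 0.359], 'wrist_force': [-0.399, -0.353, -0.131], 'ft_torque': [-0.189, 0.65, 0.046], 'opening': 0.086, 'grasp_force': 0.0}
```

View pics/s5.png

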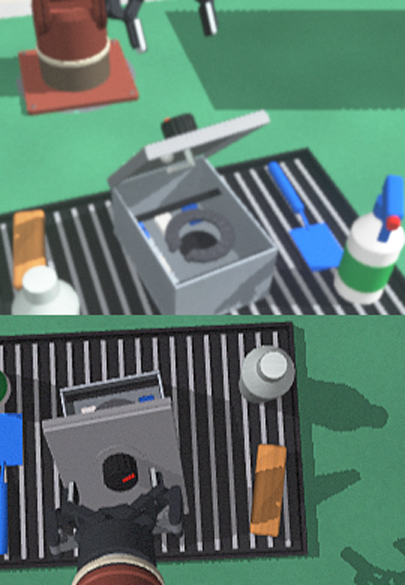

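The lid stands open alone and the gripper is clear. I ease joint 2 off its range limit and triangulate the lid's far corner (scene crop (268,114), top crop (45,420)).

Request:
arm_command(
  commands=[
    [[0, 0.04, 0, -0.05, 0, 0, 0], [0, 0.08, 0, -0.1, 0, 0, 0], [0, 0.12, 0, -0.15, 0, 0, 0], [0, 0.12, 0, -0.15, 0, 0, 0], [0, 0.12, 0, -0.15, 0, 0, 0], [0, 0.12, 0, -0.15, 0, 0, 0]],
  ],
)

```text
clock: 14.8
eef_pos: [0.5729, 0.0923, 0.3915]
tool_rot: [[-0.889, -0.194, 0.414], [-0.176, 0.981, 0.082], [-0.422, -0.0, -0.906]]
wrist_force: [-0.2, -0.2, -1.1]
opening: 0.0854
grasp_force: 0.0
```

```bash
python3 - <<'E'
from h import *
s=st(); print(np.abs(s["qvel"]).max())
a,b=[eyes.grab_frame(n) for n in("scene","top")]
p,e=tri(ray(a,(349,136)),ray(b,(200,190))); r=p-np.array([.4637,.0691,.12]); u=r@[.9807,.1957,0]
print(p,e,"len",np.hypot(u,r[2]),"angle",np.arctan2(r[2],u))
E
```

```text
{'clock': 14.8, 'q': [0.0, -0.153, -0.217, 1.738, -0.024, 1.118, 1.551], 'eef_pos': [0.573, 0.092, 0.392], 'wrist_force': [-0.203, -0.165, -1.074], 'ft_torque': [-0.088, 0.435, 0.011], 'opening': 0.085, 'grasp_force': 0.0}
0.013552172218534532
[0.59554264 0.17572516 0.30032982] 0.005314706526822032 len 0.23466627006178942 angle 0.8764188964107784
```

The far corner gives about 0.85 rad, comfortably above 0.74, and the arm is at rest and clear of the lid. Handing in.

```bash
python3 -c "
from plant import workorder; print(workorder.job_done())"
```

```text
the job is handed in; nothing more can be done
None
```

The tub is open and the job is handed in at about 15 s of the 70 s: I found the notch about 0.95 rad clockwise of the start, and the lid stands by itself at about 0.85 rad by camera estimate. The wrist pulled about 13 N at most while lifting, and the bystanders looked unmoved in the last pictures. Joint 2 briefly read -0.381 against its -0.38 limit while backing off. I saw no failure, and the hand-in returned no verdict.

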